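# Rack the combination spanners in order of size

### The arm

A 7-joint arm with a two-finger parallel gripper is mounted at the origin on a cart in front of the work surface, level with it; the furniture and walls round the work are solid. World frame = base frame: x ahead of the robot, y to its left, z up, the work surface at z = 0. Lengths are in mm, angles in rad, forces in N, time in s.
With the tool pointing down it reaches from about 350 to 900 mm from the base axis. Payload 19.9 kg.
Tool frame: the origin (TCP) lies at the very end of the fingers, on their centre line; the grasp point (between the pads) lies 19 mm behind it; z points along the fingers, y is the line along which they close (so a half turn about z gives the same grasp; the last joint's range is limited). The gripper opens to 94 mm and grips with 3 to 60 N. Pads are 16 mm wide; open, the fingers measure 119 mm over their backs; the gripper's body (75 mm by 177 mm) begins 78 mm behind the grasp point.
Start: joints at [-1.246, 0.417, -0.01, 1.614, 0.005, 1.111, -0.053], TCP at [224.132, 583.407, 205.425] pointing down, gripper open.
Joint ranges: [-2.81, 2.81], [-0.39, 2.02], [-1.27, 1.25], [0.06, 2.57], [-1.19, 4.33], [0.19, 2], [-2.82, 2.82]. Speed limits (rad/s): [1.89, 1.89, 2.39, 2.39, 3.01, 3.01, 3.01].

### API

Orientations are given as a unit quaternion [w, x, y, z].
In Python, from cell import telemetry, grab_frame, order gives the robot as it stands.
- The arm moves only by the tool step_arm, never from a script. Its argument "targets" is a list of rows, each an object of numbers: "hand": the opening, from -1 (shut) to 1 (fully open); "dx", "dy", "dz": the shift along the world's x, y, z scaled (see below); "rx", "ry", "rz": the turn, a rotation vector about the world's x, y, z scaled (see below). A call has 1 to 10 rows; each row shifts and turns the commanded pose from where the row before left it; what a row does not reach is not made up. The controller multiplies each number of a shift by 500 mm and each number of a turn by 6 degrees. A row lasts 1/12 s, in which the tool goes at most 41.7 mm and 7.16 degrees, less where a joint would pass 70% of its speed; a pose out of reach is approached as far as the arm can. A call with a number of a shift or a turn outside -1 to 1 is refused whole. A call with a gripper value outside its range is refused whole. The fingers move at their own pace and stop on an object; the grip force is fixed at half the most. Time passes only in rows, so rows that do not move let the fingers close. It gives the time, the measured TCP pose, the force, the opening and the grip force at its end, in the units of the state.
- telemetry.observe(): the state, without advancing time (a new reading comes with each control period).
- grab_frame(name): name is "side" or "top"; returns a dict with "frame" (400x640x3 uint8, red, green, blue), "fov_y" (degrees; the focal length in pixels is half the picture's height over the tangent of half this angle, whatever the lens; pixels are square), "cx", "cy" (the principal point, pixels), "R" (3x3) and "t" (3): a world point X has camera coordinates R X + t. Camera axes: x right, y down, z forward; pixel columns grow to the right and rows downward; lengths in mm; the calibration is good to about 2 mm. A picture is of the moment at which its call begins. There is no depth.
- order.finish_job(): hands the job in; it is judged then, once.
The state is a dict: "time": time; "joint_positions": joint angles; "qd": joint speeds; "tau": joint torques, N m; "position": TCP position; "ee_rot": TCP orientation; "contact_force": force on the tool from outside, world axes, zero at the start; "torque": the same for the moment, N m; "grip_width": opening from 0.0 (shut) to 1.0 (fully open); "finger_force": force on a finger pad.
Only numpy, scipy, OpenCV 4.12 (cv2) and the standard library are available. Lean on these libraries where they do the work, as an engineer would, in place of code of your own. Each camera call takes 0.05 s, during which the arm holds its last target. There are 200 camera calls.

### The job

Put the four combination spanners away in the grey spanner rack in order of size: the smallest across the pair of notches at the rack's narrow end, where the rails stand closest together, then each next larger one in the next pair, up to the largest at the wide end. Each must lie right down in its notches in both rails, with the middle of its shank about midway between the rails; either end may face either way. Leave the pliers, the small box and the roll of tape where they are.

Things in the scene. Friction and masses are not known exactly. Their poses are not given: they have to be found in the camera images.
- spanner_10_mid (a point): Smallest of the four bright steel combination spanners: 127 mm long, lying flat; shank 8 mm wide, 5 thick (1 to 6 mm above the bench), open-jaw head 24 mm wide, ring head 10 mm thick. Point: middle of the shank (4 mm towards the ring end from the middle of its length), 3.5 mm up; bare shank about 40 mm to the jaw and 42 mm to the ring. x: along it towards the ring end, z up.
- spanner_12_mid (a point): Second smallest of the four bright steel combination spanners: 165 mm long, lying flat; shank 10 mm wide, 5 thick (1 to 6 mm above the bench), open-jaw head 34 mm wide, ring head 10 mm thick. Point: middle of the shank, 3.5 mm up; bare shank about 50 mm to the jaw and 58 mm to the ring. x: along it towards the ring end, z up.
- spanner_19_mid (a point): Second largest of the four bright steel combination spanners: 215 mm long, lying flat; shank 14 mm wide, 5 thick (1 to 6 mm above the bench), open-jaw head 48 mm wide, ring head 10 mm thick. Point: middle of the shank, 3.5 mm up; bare shank about 60 mm to the jaw and 76 mm to the ring. x: along it towards the ring end, z up.
- spanner_22_mid (a point): Largest of the four bright steel combination spanners: 262 mm long, lying flat; shank 16 mm wide, 5 thick (1 to 6 mm above the bench), open-jaw head 54 mm wide, ring head 10 mm thick. Point: middle of the shank, 3.5 mm up; bare shank about 78 mm to the jaw and 94 mm to the ring. x: along it towards the ring end, z up.
- rack: Grey fixed spanner rack, 225 mm long, 37 high, turned any way: two rails with notch pairs at y=+90 (narrow end), +30, -30, -90 mm, where the rails (8 mm thick) stand at x=-/+24, 32, 40, 48. Origin: underside centre; y along the row, x as a racked spanner lies, z up. Notch floor: z=22 mm, 13/15/19/21 wide; mouth 34 wide at the top. Seated shank middle: z=24.5. Open between rails but for 9 mm high bars at y=0, +/-102.
- pliers_mid (a point): Bystander, to be left alone: red-handled combination pliers, 178x61x15 mm, lying behind the work. The point is its centre, 7.5 mm above the bench.
- oring_box_mid (a point): Bystander, to be left alone: small blue box with a white lid, 53x78x30 mm, lying behind the work. The point is its centre, 15 mm above the bench.
- ptfe_tape_mid (a point): Bystander, to be left alone: small white roll of thread tape with a blue rim, 52 mm across, 12 mm high, lying behind the work. The point is its centre, 6 mm above the bench.
Mind the look-alikes: they are no part of the job. What is shaped like the part that bears spanner_12_mid but yellow is not meant.

How it is judged (in metres and radians):
At the end, for the whole second after the job is handed in: Each spanner rests in its own notch pair, smallest to largest from the narrow end: shank middle within 10 mm along the row, 20 mm across it, 22 to 28.5 mm above the bench; tilt under 0.12 rad, within 0.2 rad of square to the row (y of spanner_10_mid in the frame of rack between 0.08 and 0.1 m and x of spanner_10_mid in the frame of rack between -0.02 and 0.02 m and height (world z) of spanner_10_mid between 0.022 and 0.0285 m and angle between each of spanner_10_mid, spanner_12_mid, spanner_19_mid, spanner_22_mid's own z axis and vertical below 0.12 rad and angle between the x axis of each of spanner_10_mid, spanner_12_mid, spanner_19_mid, spanner_22_mid and the x axis of rack, either way round below 0.2 rad and linear speed of each of spanner_10, spanner_12, spanner_19, spanner_22 below 0.02 m/s and angular speed of each of spanner_10, spanner_12, spanner_19, spanner_22 below 0.2 rad/s and y of spanner_12_mid in the frame of rack between 0.02 and 0.04 m and x of spanner_12_mid in the frame of rack between -0.02 and 0.02 m and height (world z) of spanner_12_mid between 0.022 and 0.0285 m and y of spanner_19_mid in the frame of rack between -0.04 and -0.02 m and x of spanner_19_mid in the frame of rack between -0.02 and 0.02 m and height (world z) of spanner_19_mid between 0.022 and 0.0285 m and y of spanner_22_mid in the frame of rack between -0.1 and -0.08 m and x of spanner_22_mid in the frame of rack between -0.02 and 0.02 m and height (world z) of spanner_22_mid between 0.022 and 0.0285 m); the robot touches nothing.
It fails at once if the pair of pliers has been pushed more than 20 mm (distance of pliers_mid from where it was at the start of the episode above 0.02 m).
It fails at once if the small box has been pushed more than 20 mm (distance of oring_box_mid from where it was at the start of the episode above 0.02 m).
It fails at once if the roll of tape has been pushed more than 20 mm (distance of ptfe_tape_mid from where it was at the start of the episode above 0.02 m).
It also fails if it takes over 99 s, if anything falls off the work surface, if the arm or the gripper's body presses on something with over 40 N, if the wrist force passes 120 N, or if a joint passes its speed limit or range.

## Working session

There is one attempt and no reset: what is moved stays moved. The work goes in short steps, Python scripts to look and compute and a tool call to move; the robot and the scene stay as the last step left them, time stands still between calls to the robot, and variables do not carry over. Pictures are saved under pics/ and viewed, at most 14 in all, crops included, and the job is handed in when it is done.

Besides the shell and the picture viewer there is one more tool, called after "Emit:" by a JSON object that holds its "op" and its "data". step_arm: Moves the arm, as the interface text tells. Shifts and turns lie within -1 to 1; 1 stands for 500 mm of shift or 6 degrees of turn. Its arguments: {"type":"object","properties":{"targets":{"type":"array","items":{"type":"object","properties":{"hand":{"type":"number"},"dx":{"type":"number"},"dy":{"type":"number"},"dz":{"type":"number"},"rx":{"type":"number"},"ry":{"type":"number"},"rz":{"type":"number"}}}}},"required":["targets"]}

```bash
mkdir -p pics; ls; python3 - <<'E'
from cell import telemetry, grab_frame
import cv2,json
s=telemetry.observe();print(s)
for n in("top","side"):
    f=grab_frame(n);cv2.imwrite(f"pics/{n}0.png",f["frame"][:,:,::-1]);print(n,f["fov_y"],f["cx"],f["cy"],f["R"],f["t"])
E
```

```text
pics
{'time': 0.0, 'joint_positions': array([-1.24551453,  0.4179563 , -0.01032236,  1.6141785 ,  0.00469144,
        1.11070075, -0.05300161]), 'qd': array([ 0.00014885, -0.00104349, -0.00010298, -0.00063212,  0.00015   ,
       -0.00034378,  0.00042834]), 'tau': array([-2.22595867e-03, -8.51252675e+01,  6.37295097e-01, -4.25988686e+01,
       -4.89596638e-02,  1.88111037e-02,  1.41658270e-04]), 'position': array([223.99523783, 583.07274255, 204.83441285]), 'ee_rot': array([-7.36177631e-05,  1.82354520e-01,  9.83232657e-01, -6.04949154e-04]), 'contact_force': array([ 0.26507086, -0.22026431,  0.63650239]), 'torque': array([ 0.05357941, -0.02160133,  0.01419173]), 'finger_force': 0.0, 'grip_width': 0.9996231632423525}
top 57.717224383319945 319.26436448185234 199.75212873171495 [[-0.02065813 -0.99972242 -0.01132821]
 [-0.98628878  0.02223349 -0.16352406]
 [ 0.16373054  0.00779479 -0.9864743 ]] [  66.76343016  648.53017397 1000.55674105]
side 45.66974365470184 315.1337900284006 192.58524054285033 [[ 0.99931922  0.0304289  -0.02086101]
 [ 0.00271716 -0.62461303 -0.78092969]
 [-0.03679289  0.78034136 -0.62427049]] [-646.70770574   70.5850065  1501.50564469]
```

View pics/top0.png

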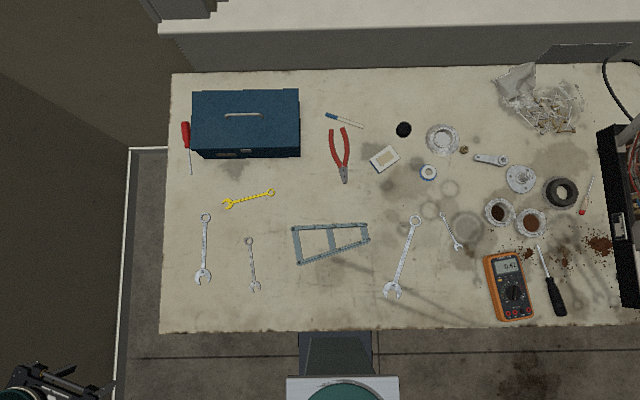

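View pics/side0.png

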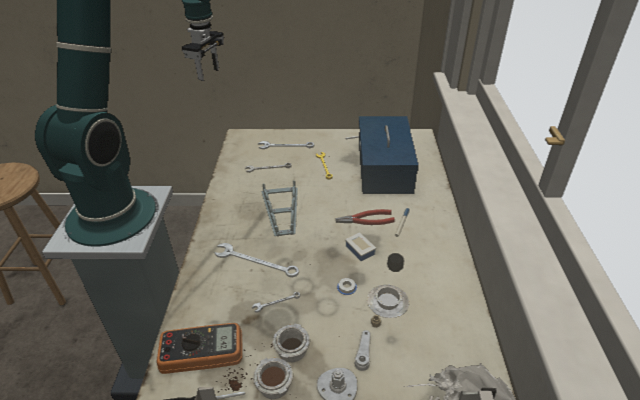

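```bash
cat > h.py <<'E'
import numpy as np,cv2
from cell import telemetry, grab_frame
def cam(f):
    F=200/np.tan(np.radians(f["fov_y"])/2)
    return F,np.array(f["R"]),np.array(f["t"])
def ray(f,uv,z):
    F,R,t=cam(f); uv=np.atleast_2d(uv).astype(float)
    d=np.c_[(uv[:,0]-f["cx"])/F,(uv[:,1]-f["cy"])/F,np.ones(len(uv))]@R
    o=-R.T@t; s=(z-o[2])/d[:,2]; return o+s[:,None]*d
def proj(f,X):
    F,R,t=cam(f); c=np.atleast_2d(X)@R.T+t
    return np.c_[F*c[:,0]/c[:,2]+f["cx"],F*c[:,1]/c[:,2]+f["cy"]]
def mask(f):
    im=f["frame"]; h=im.astype(int)
    d=h[:,:,0]-h[:,:,2]              # bench is warm, steel is neutral
    return d
E
python3 - <<'E'
from h import *
for n,(a,b,c,d) in dict(top=(185,195,475,320),side=(205,130,315,320)).items():
    f=grab_frame(n); im=f["frame"]; dd=mask(f)
    print(n,[int(np.percentile(dd[b:d,a:c],p)) for p in (1,5,20,50,80,99)])
    k=2.7 if n=="top" else 2.7
    cv2.imwrite(f"pics/{n}1.png",cv2.resize(im[b:d,a:c,::-1],None,fx=k,fy=k,interpolation=cv2.INTER_CUBIC))
    m=np.clip(dd*6+60,0,255).astype(np.uint8)
    cv2.imwrite(f"pics/{n}1m.png",cv2.resize(m[b:d,a:c],None,fx=k,fy=k))
x=cv2.imread("pics/top1.png");y=cv2.imread("pics/top1m.png");cv2.imwrite("pics/t.png",np.vstack([x,y])[:600])
E
```

```text
top [-14, -3, 20, 23, 25, 29]
side [-7, 1, 21, 24, 25, 28]
```

View pics/t.png

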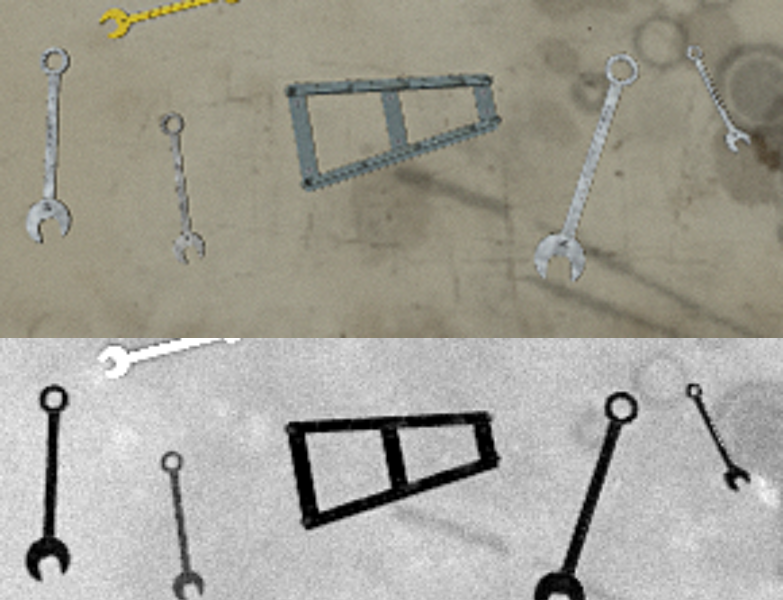

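```bash
cat > seg.py <<'E'
from h import *
def blobs(f,n):
    a,b,c,d=dict(top=(185,205,475,320),side=(205,130,330,325))[n]
    m=np.zeros((400,640),np.uint8); dd=mask(f); 
    m[b:d,a:c]=((dd<14)[b:d,a:c]*255)
    # upsample smoothed difference for subpixel contours
    cs,_=cv2.findContours(m,cv2.RETR_EXTERNAL,cv2.CHAIN_APPROX_NONE)
    return m,[c for c in cs if cv2.contourArea(c)>40]
def spans(f,n,z=4):
    m,cs=blobs(f,n);out=[]
    for c in cs:
        mm=np.zeros_like(m);cv2.drawContours(mm,[c],-1,255,-1);mm&=m
        v,u=np.nonzero(mm);P=ray(f,np.c_[u,v],z)[:,:2]
        # weighted line through blob
        ct=P.mean(0);_,_,V=np.linalg.svd(P-ct,full_matrices=False);d=V[0]
        s=(P-ct)@d; w=(P-ct)@V[1]
        lo,hi=s.min(),s.max();L=hi-lo
        k=abs(s-(lo+hi)/2)<L*0.25      # shank only
        if k.sum()<15: continue
        pl=np.polyfit(s[k],w[k],1)
        ds=d+pl[0]*V[1];ds/=np.linalg.norm(ds); mid=(lo+hi)/2; M=ct+d*mid+V[1]*np.polyval(pl,mid)
        e=[np.ptp(w[s<lo+L*.2]),np.ptp(w[s>hi-L*.2])]
        if e[0]>e[1]: pass
        else: ds=-ds
        out.append((round(float(L),1),M.round(1),round(float(np.degrees(np.arctan2(ds[1],ds[0]))),1),np.round(e,0),len(P)))
        # ds points jaw -> ring
    return out
E
python3 - <<'E'
from seg import *
for n in("top","side"):
    f=grab_frame(n);print(n,"cam",(-np.array(f["R"]).T@f["t"]).round())
    for r in spans(f,n):print(*r)
    for c in blobs(f,n)[1]:
        x,y,w,h=cv2.boundingRect(c)
        if cv2.contourArea(c)>500:
            q=cv2.approxPolyDP(cv2.convexHull(c),4,True)[:,0];print("quad",q.tolist());print(ray(f,q,37).round().tolist())
E
```

```text
top cam [ 477.   45. 1094.]
162.0 [469.9 258.4] 8.4 [22. 33.] 216
229.9 [537.9  21. ] -79.8 [ 71. 119.] 1172
260.9 [ 484.  -191.4] -21.5 [37. 55.] 579
126.7 [ 555.2 -334.2] 22.6 [18. 27.] 162
213.5 [521.5 402.6] -0.3 [34. 48.] 404
quad [[366, 223], [369, 242], [296, 263], [292, 226]]
[[581.0, -82.0, 37.0], [526.0, -88.0, 37.0], [470.0, 123.0, 37.0], [577.0, 134.0, 37.0]]
quad [[417, 215], [421, 221], [397, 299], [385, 297], [383, 287], [409, 217]]
[[601.0, -232.0, 37.0], [583.0, -242.0, 37.0], [364.0, -160.0, 37.0], [370.0, -127.0, 37.0], [398.0, -122.0, 37.0], [596.0, -208.0, 37.0]]
side cam [  701. -1108.   979.]
126.5 [ 557.6 -335.4] 23.2 [21. 28.] 199
262.6 [ 484.6 -191.3] -21.2 [57. 40.] 536
264.4 [536.6  40.3] -81.2 [120.  74.] 829
156.6 [473.3 255.9] 8.4 [26. 33.] 125
210.1 [522.4 400.8] -0.2 [49. 35.] 182
quad [[293, 180], [295, 233], [274, 235], [263, 184]]
[[571.0, 136.0, 37.0], [594.0, -117.0, 37.0], [534.0, -125.0, 37.0], [474.0, 114.0, 37.0]]
```

```bash
cat > rack.py <<'E'
from seg import *
def model(c,th,z=37,e=4):
    # c centre xy, th angle of rack y axis (to narrow); returns outer rail corners
    y=np.array([np.cos(th),np.sin(th)]);x=np.array([y[1],-y[0]])
    g=lambda a,b,z:np.r_[np.array(c)+a*x+b*y,z]
    return g
def hullpts(f,n,K=6):
    a,b,c,d=(285,215,378,270) if n=="top" else (255,172,305,242)
    D=cv2.GaussianBlur(mask(f).astype(np.float32),(0,0),.6)
    D=cv2.resize(D[b:d,a:c],None,fx=K,fy=K,interpolation=cv2.INTER_CUBIC)
    m=(D<8).astype(np.uint8)
    cs,_=cv2.findContours(m,cv2.RETR_EXTERNAL,cv2.CHAIN_APPROX_NONE)
    q=max(cs,key=cv2.contourArea)[:,0].astype(float)
    return (q+.5)/K-.5+[a,b]
E
python3 - <<'E'
from rack import *
from scipy.optimize import least_squares
f=grab_frame("top");q=hullpts(f,"top");P=ray(f,q,37)[:,:2]
c=np.array([539,22.]);th=np.radians(-82)
for it in range(3):
    y=np.array([np.cos(th),np.sin(th)]);x=np.array([y[1],-y[0]])
    L=np.c_[(P-c)@x,(P-c)@y]
    k=abs(L[:,1])<95
    lf={}
    for s in(-1,1):
        kk=k&(L[:,0]*s>0);p=np.polyfit(L[kk,1],L[kk,0],1)
        r=L[kk,0]-np.polyval(p,L[kk,1]);g=np.where(abs(r)<2.5)[0];p=np.polyfit(L[kk,1][g],L[kk,0][g],1);lf[s]=p;print(s,p.round(3),r.std().round(2))
    ends=[np.percentile(L[L[:,1]<0,1],3),L[:,1].min(),L[:,1].max()]
    print(ends)
    sx=(lf[1][1]+lf[-1][1])/2; sl=(np.arctan(lf[1][0])+np.arctan(lf[-1][0]))/2; sy=(ends[1]+ends[2])/2
    c=c+x*sx+y*sy; th=th-sl*-1 if False else th+ (-sl)*(-1)*(1 if np.cross(y,x)>0 else -1)
    print(c,np.degrees(th))
fs=grab_frame("side");out=[]
for n,F in(("top",f),("side",fs)):
    im=cv2.resize(F["frame"][:,:,::-1].copy(),None,fx=5,fy=5,interpolation=cv2.INTER_CUBIC)
    y=np.array([np.cos(th),np.sin(th)]);x=np.array([y[1],-y[0]])
    for s in(-1,1):
        for o in(-4,4):
            X=[np.r_[c+x*(s*(36-b*8/60)+o)+y*b,37] for b in(-112.5,112.5)]
            a,b=((proj(F,X)+.5)*5-.5).round().astype(int);cv2.line(im,a.tolist(),b.tolist(),(0,0,255),1)
    for b in(-90,-30,30,90):
        X=[np.r_[c+x*s*(36-b*8/60)+y*b,22] for s in(-1,1)]
        for p in((proj(F,X)+.5)*5-.5).round().astype(int):cv2.circle(im,p.tolist(),3,(0,255,0),-1)
    a,b,cc,d=(285,215,378,270) if n=="top" else (255,172,305,242)
    out.append(im[b*5:d*5,a*5:cc*5])
H=max(o.shape[0] for o in out);out=[cv2.copyMakeBorder(o,0,H-o.shape[0],0,0,0) for o in out]
cv2.imwrite("pics/r.png",np.hstack(out))
E
```

```text
-1 [  0.109 -42.353] 0.31
1 [-0.157 46.627] 0.23
[np.float64(-110.51324403626008), np.float64(-112.35671879737255), np.float64(111.33690127660503)]
[536.81288337  22.20754073] -80.64073379586658
-1 [  0.133 -44.671] 0.31
1 [-0.133 44.416] 0.23
[np.float64(-109.60633748128215), np.float64(-110.66392339005351), np.float64(111.40727508022734)]
[536.99876726  21.86148751] -80.64480483076744
-1 [  0.133 -44.494] 0.31
1 [-0.133 44.494] 0.23
[np.float64(-109.98134386719678), np.float64(-111.03922630191973), np.float64(111.03701842976463)]
[536.9985261  21.8625666] -80.64414241610281<stdin>:16: DeprecationWarning: Arrays of 2-dimensional vectors are deprecated. Use arrays of 3-dimensional vectors instead. (deprecated in NumPy 2.0)
```

View pics/r.png

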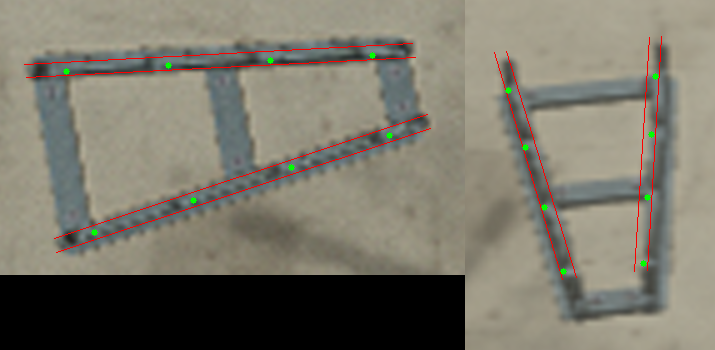

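Emit:
{"op": "step_arm", "data": {"targets": [{"dx": 0.06, "dy": -0.036, "dz": -0.025, "rz": 0.345, "hand": -0.15}, {"dx": 0.06, "dy": -0.036, "dz": -0.025, "rz": 0.345, "hand": -0.15}, {"dx": 0.06, "dy": -0.036, "dz": -0.025, "rz": 0.345, "hand": -0.15}, {"dx": 0.06, "dy": -0.036, "dz": -0.025, "rz": 0.345, "hand": -0.15}, {"dx": 0.06, "dy": -0.036, "dz": -0.025, "rz": 0.345, "hand": -0.15}, {"dx": 0.06, "dy": -0.036, "dz": -0.025, "rz": 0.345, "hand": -0.15}, {"dx": 0.06, "dy": -0.036, "dz": -0.025, "rz": 0.345, "hand": -0.15}, {"dx": 0.06, "dy": -0.036, "dz": -0.025, "rz": 0.345, "hand": -0.15}, {"dx": 0.06, "dy": -0.036, "dz": -0.025, "rz": 0.345, "hand": -0.15}, {"dx": 0.06, "dy": -0.036, "dz": -0.025, "rz": 0.345, "hand": -0.15}]}}

```text
invalid input at $.targets[0]: expected keys hand, dx, dy, dz, rx, ry, rz
```

Emit:
{"op": "step_arm", "data": {"targets": [{"dx": 0.06, "dy": -0.036, "dz": -0.025, "rx": 0, "ry": 0, "rz": 0.345, "hand": -0.15}, {"dx": 0.06, "dy": -0.036, "dz": -0.025, "rx": 0, "ry": 0, "rz": 0.345, "hand": -0.15}, {"dx": 0.06, "dy": -0.036, "dz": -0.025, "rx": 0, "ry": 0, "rz": 0.345, "hand": -0.15}, {"dx": 0.06, "dy": -0.036, "dz": -0.025, "rx": 0, "ry": 0, "rz": 0.345, "hand": -0.15}, {"dx": 0.06, "dy": -0.036, "dz": -0.025, "rx": 0, "ry": 0, "rz": 0.345, "hand": -0.15}, {"dx": 0.06, "dy": -0.036, "dz": -0.025, "rx": 0, "ry": 0, "rz": 0.345, "hand": -0.15}, {"dx": 0.06, "dy": -0.036, "dz": -0.025, "rx": 0, "ry": 0, "rz": 0.345, "hand": -0.15}, {"dx": 0.06, "dy": -0.036, "dz": -0.025, "rx": 0, "ry": 0, "rz": 0.345, "hand": -0.15}, {"dx": 0.06, "dy": -0.036, "dz": -0.025, "rx": 0, "ry": 0, "rz": 0.345, "hand": -0.15}, {"dx": 0.06, "dy": -0.036, "dz": -0.025, "rx": 0, "ry": 0, "rz": 0.345, "hand": -0.15}]}}

```text
time: 1.23
position: [525.5, 402.4, 79.9]
ee_rot: [0.0, 0.002, 1.0, 0.0]
contact_force: [0.3, 1.2, 0.6]
grip_width: 0.429
finger_force: 0.0
```

Emit:
{"op": "step_arm", "data": {"targets": [{"dx": -0.007, "dy": 0, "dz": -0.06, "rx": 0, "ry": 0, "rz": 0, "hand": -0.15}, {"dx": 0, "dy": 0, "dz": -0.06, "rx": 0, "ry": 0, "rz": 0, "hand": -0.15}, {"dx": 0, "dy": 0, "dz": -0.026, "rx": 0, "ry": 0, "rz": 0, "hand": -0.15}, {"dx": 0, "dy": 0, "dz": -0.01, "rx": 0, "ry": 0, "rz": 0, "hand": -0.15}, {"dx": 0, "dy": 0, "dz": 0, "rx": 0, "ry": 0, "rz": 0, "hand": -0.15}, {"dx": 0, "dy": 0, "dz": 0, "rx": 0, "ry": 0, "rz": 0, "hand": -1}, {"dx": 0, "dy": 0, "dz": 0, "rx": 0, "ry": 0, "rz": 0, "hand": -1}, {"dx": 0, "dy": 0, "dz": 0, "rx": 0, "ry": 0, "rz": 0, "hand": -1}, {"dx": 0, "dy": 0, "dz": 0, "rx": 0, "ry": 0, "rz": 0, "hand": -1}]}}

```text
time: 1.98
position: [520.9, 403.8, 3.3]
ee_rot: [0.0, 0.003, 1.0, 0.0]
contact_force: [0.7, -3.3, 2.2]
grip_width: 0.18
finger_force: 1.7
```

Emit:
{"op": "step_arm", "data": {"targets": [{"dx": 0, "dy": 0, "dz": 0, "rx": 0, "ry": 0, "rz": 0, "hand": -0.5}, {"dx": 0, "dy": 0, "dz": -0.003, "rx": 0, "ry": 0, "rz": 0, "hand": -0.5}, {"dx": 0, "dy": 0, "dz": 0, "rx": 0, "ry": 0, "rz": 0, "hand": -0.5}]}}

```text
time: 2.23
position: [520.6, 403.4, 0.8]
ee_rot: [-0.0, 0.003, 1.0, -0.0]
contact_force: [-1.1, 0.5, 0.4]
grip_width: 0.247
finger_force: 0.0
```

Emit:
{"op": "step_arm", "data": {"targets": [{"dx": 0, "dy": 0, "dz": 0, "rx": 0, "ry": 0, "rz": 0, "hand": -1}, {"dx": 0, "dy": 0, "dz": 0, "rx": 0, "ry": 0, "rz": 0, "hand": -1}, {"dx": 0, "dy": 0, "dz": 0, "rx": 0, "ry": 0, "rz": 0, "hand": -1}, {"dx": 0, "dy": 0, "dz": 0, "rx": 0, "ry": 0, "rz": 0, "hand": -1}, {"dx": 0, "dy": 0, "dz": 0, "rx": 0, "ry": 0, "rz": 0, "hand": -1}, {"dx": 0, "dy": 0, "dz": 0, "rx": 0, "ry": 0, "rz": 0, "hand": -1}]}}

```text
time: 2.73
position: [520.6, 403.4, 0.8]
ee_rot: [-0.0, 0.003, 1.0, -0.0]
contact_force: [0.0, 0.3, -1.6]
grip_width: 0.152
finger_force: 30.0
```

Emit:
{"op": "step_arm", "data": {"targets": [{"dx": 0, "dy": 0, "dz": 0.08, "rx": 0, "ry": 0, "rz": 0, "hand": -1}, {"dx": 0, "dy": 0, "dz": 0.078, "rx": 0, "ry": 0, "rz": 0, "hand": -1}, {"dx": 0.0025, "dy": -0.078, "dz": 0, "rx": 0, "ry": 0, "rz": 0.2, "hand": -1}, {"dx": 0.0025, "dy": -0.078, "dz": 0, "rx": 0, "ry": 0, "rz": 0.2, "hand": -1}, {"dx": 0.0025, "dy": -0.078, "dz": 0, "rx": 0, "ry": 0, "rz": 0.2, "hand": -1}, {"dx": 0.0025, "dy": -0.078, "dz": 0, "rx": 0, "ry": 0, "rz": 0.2, "hand": -1}, {"dx": 0.0025, "dy": -0.078, "dz": 0, "rx": 0, "ry": 0, "rz": 0.2, "hand": -1}, {"dx": 0.0025, "dy": -0.078, "dz": 0, "rx": 0, "ry": 0, "rz": 0.2, "hand": -1}, {"dx": 0.0025, "dy": -0.078, "dz": 0, "rx": 0, "ry": 0, "rz": 0.2, "hand": -1}, {"dx": 0.0025, "dy": -0.078, "dz": 0, "rx": 0, "ry": 0, "rz": 0.2, "hand": -1}]}}

```text
time: 3.57
position: [530.3, 89.6, 80.1]
ee_rot: [0.0, -0.082, 0.997, -0.0]
contact_force: [0.9, -0.3, -2.5]
grip_width: 0.147
finger_force: 30.0
```

Emit:
{"op": "step_arm", "data": {"targets": [{"dx": 0, "dy": -0.06, "dz": 0, "rx": 0, "ry": 0, "rz": 0, "hand": -1}, {"dx": 0, "dy": -0.02, "dz": 0, "rx": 0, "ry": 0, "rz": 0, "hand": -1}, {"dx": 0, "dy": 0, "dz": 0, "rx": 0, "ry": 0, "rz": 0, "hand": -1}, {"dx": 0, "dy": 0, "dz": 0, "rx": 0, "ry": 0, "rz": 0, "hand": -1}]}}

```text
time: 3.9
position: [530.7, 51.8, 80.0]
ee_rot: [0.0, -0.081, 0.997, 0.0]
contact_force: [0.5, 0.9, -2.4]
grip_width: 0.151
finger_force: 30.0
```

```bash
cat > look.py <<'E'
import sys
from rack import *
def look(name,box=dict(top=(270,195,390,285),side=(220,120,345,260))):
    o=[]
    for n in("top","side"):
        im=grab_frame(n)["frame"][:,:,::-1]; a,b,c,d=box[n]
        i=cv2.resize(im[b:d,a:c],None,fx=3.2,fy=3.2,interpolation=cv2.INTER_CUBIC);o.append(i)
    H=max(i.shape[0] for i in o);o=[cv2.copyMakeBorder(i,0,H-i.shape[0],0,0,0) for i in o]
    cv2.imwrite(f"pics/{name}.png",np.hstack(o))
if __name__=="__main__": look(sys.argv[1])
E
python3 look.py p19
```

```text
(no output)
```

View pics/p19.png

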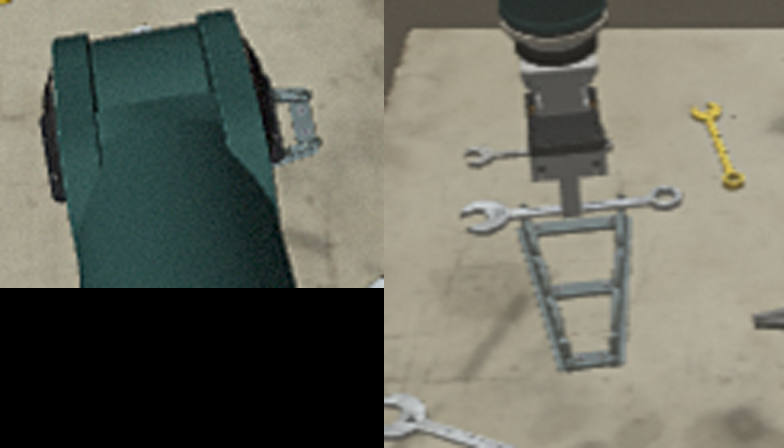

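Emit:
{"op": "step_arm", "data": {"targets": [{"dx": 0, "dy": 0, "dz": -0.06, "rx": 0, "ry": 0, "rz": 0, "hand": -1}, {"dx": 0, "dy": 0, "dz": -0.04, "rx": 0, "ry": 0, "rz": 0, "hand": -1}, {"dx": 0, "dy": 0, "dz": -0.008, "rx": 0, "ry": 0, "rz": 0, "hand": -1}, {"dx": 0, "dy": 0, "dz": -0.005, "rx": 0, "ry": 0, "rz": 0, "hand": -1}, {"dx": 0, "dy": 0, "dz": 0, "rx": 0, "ry": 0, "rz": 0, "hand": -1}, {"dx": 0, "dy": 0, "dz": 0, "rx": 0, "ry": 0, "rz": 0, "hand": -1}]}}

```text
time: 4.5
position: [531.2, 52.0, 24.4]
ee_rot: [0.001, -0.081, 0.997, 0.0]
contact_force: [0.8, -0.4, -2.0]
grip_width: 0.15
finger_force: 30.0
```

Emit:
{"op": "step_arm", "data": {"targets": [{"dx": 0, "dy": 0, "dz": -0.004, "rx": 0, "ry": 0, "rz": 0, "hand": -1}, {"dx": 0, "dy": 0, "dz": 0, "rx": 0, "ry": 0, "rz": 0, "hand": -1}, {"dx": 0, "dy": 0, "dz": 0, "rx": 0, "ry": 0, "rz": 0, "hand": -1}]}}

```text
time: 4.75
position: [531.0, 51.5, 21.9]
ee_rot: [0.0, -0.081, 0.997, -0.0]
contact_force: [0.1, 0.2, -1.0]
grip_width: 0.148
finger_force: 30.0
```

Emit:
{"op": "step_arm", "data": {"targets": [{"dx": 0, "dy": 0, "dz": 0, "rx": 0, "ry": 0, "rz": 0, "hand": -0.2}, {"dx": 0, "dy": 0, "dz": 0, "rx": 0, "ry": 0, "rz": 0, "hand": -0.2}, {"dx": 0, "dy": 0, "dz": 0, "rx": 0, "ry": 0, "rz": 0, "hand": -0.2}, {"dx": 0, "dy": 0, "dz": 0, "rx": 0, "ry": 0, "rz": 0, "hand": -0.2}, {"dx": 0, "dy": 0, "dz": 0.06, "rx": 0, "ry": 0, "rz": 0, "hand": -0.2}, {"dx": 0, "dy": 0, "dz": 0.07, "rx": 0, "ry": 0, "rz": 0, "hand": -0.2}]}}

```text
time: 5.25
position: [529.0, 51.2, 85.5]
ee_rot: [-0.002, -0.081, 0.997, -0.0]
contact_force: [0.4, 0.7, 0.8]
grip_width: 0.401
finger_force: 0.0
```

Emit:
{"op": "step_arm", "data": {"targets": [{"dx": -0.02, "dy": 0.069, "dz": 0, "rx": 0, "ry": 0, "rz": -0.15, "hand": -0.2}, {"dx": -0.02, "dy": 0.069, "dz": 0, "rx": 0, "ry": 0, "rz": 0, "hand": -0.2}, {"dx": -0.02, "dy": 0.069, "dz": 0, "rx": 0, "ry": 0, "rz": 0, "hand": -0.2}, {"dx": -0.02, "dy": 0.069, "dz": 0, "rx": 0, "ry": 0, "rz": 0, "hand": -0.2}, {"dx": -0.02, "dy": 0.069, "dz": 0, "rx": 0, "ry": 0, "rz": 0, "hand": -0.2}, {"dx": -0.018, "dy": 0.068, "dz": 0, "rx": 0, "ry": 0, "rz": 0, "hand": -0.2}, {"dx": 0, "dy": 0, "dz": 0, "rx": 0, "ry": 0, "rz": 0, "hand": -0.2}, {"dx": 0, "dy": 0, "dz": 0, "rx": 0, "ry": 0, "rz": 0, "hand": -0.2}]}}

```text
time: 5.92
position: [470.9, 259.7, 86.4]
ee_rot: [-0.0, -0.075, 0.997, 0.0]
contact_force: [0.7, -1.1, 0.6]
grip_width: 0.398
finger_force: 0.0
```

```bash
python3 look.py s19; python3 -c "
from seg import *
for r in spans(grab_frame('side'),'side'):print(*r)"
```

```text
126.5 [ 557.6 -335.4] 22.9 [21. 28.] 199
262.6 [ 484.6 -191.3] -21.3 [57. 40.] 538
263.2 [534.8  38.6] -72.6 [120.  74.] 1101
156.6 [473.3 256. ] 8.2 [27. 33.] 127
155.2 [443.9 439.2] -83.0 [80. 18.] 197
```

View pics/s19.png

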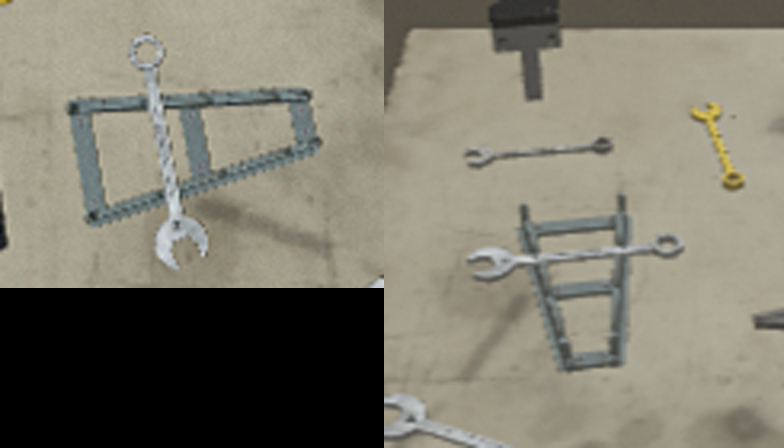

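Emit:
{"op": "step_arm", "data": {"targets": [{"dx": 0, "dy": -0.0045, "dz": -0.07, "rx": 0, "ry": 0, "rz": 0, "hand": -0.2}, {"dx": 0, "dy": 0, "dz": -0.06, "rx": 0, "ry": 0, "rz": 0, "hand": -0.2}, {"dx": 0, "dy": 0, "dz": -0.03, "rx": 0, "ry": 0, "rz": 0, "hand": -0.2}, {"dx": 0, "dy": 0, "dz": -0.009, "rx": 0, "ry": 0, "rz": 0, "hand": -0.2}, {"dx": 0, "dy": 0, "dz": 0, "rx": 0, "ry": 0, "rz": 0, "hand": -0.2}, {"dx": 0, "dy": 0, "dz": 0, "rx": 0, "ry": 0, "rz": 0, "hand": -0.2}]}}

```text
time: 6.57
position: [472.2, 254.6, 2.2]
ee_rot: [0.0, -0.072, 0.997, -0.0]
contact_force: [-0.9, 0.5, -0.4]
grip_width: 0.4
finger_force: 0.0
```

Emit:
{"op": "step_arm", "data": {"targets": [{"dx": 0, "dy": 0.002, "dz": -0.0025, "rx": 0, "ry": 0, "rz": 0, "hand": -0.2}, {"dx": 0, "dy": 0, "dz": 0, "rx": 0, "ry": 0, "rz": 0, "hand": -0.2}, {"dx": 0, "dy": 0, "dz": 0, "rx": 0, "ry": 0, "rz": 0, "hand": -1}, {"dx": 0, "dy": 0, "dz": 0, "rx": 0, "ry": 0, "rz": 0, "hand": -1}, {"dx": 0, "dy": 0, "dz": 0, "rx": 0, "ry": 0, "rz": 0, "hand": -1}, {"dx": 0, "dy": 0, "dz": 0, "rx": 0, "ry": 0, "rz": 0, "hand": -1}, {"dx": 0, "dy": 0, "dz": 0, "rx": 0, "ry": 0, "rz": 0, "hand": -1}, {"dx": 0, "dy": 0, "dz": 0, "rx": 0, "ry": 0, "rz": 0, "hand": -1}, {"dx": 0, "dy": 0, "dz": 0, "rx": 0, "ry": 0, "rz": 0, "hand": -1}]}}

```text
time: 7.32
position: [471.7, 256.7, 0.8]
ee_rot: [0.0, -0.073, 0.997, 0.0]
contact_force: [-1.3, 1.4, 2.2]
grip_width: 0.1
finger_force: 30.0
```

Emit:
{"op": "step_arm", "data": {"targets": [{"dx": 0, "dy": 0, "dz": 0.08, "rx": 0, "ry": 0, "rz": 0.16, "hand": -1}, {"dx": 0, "dy": 0, "dz": 0.08, "rx": 0, "ry": 0, "rz": 0, "hand": -1}, {"dx": 0.0175, "dy": -0.066, "dz": 0, "rx": 0, "ry": 0, "rz": 0, "hand": -1}, {"dx": 0.0175, "dy": -0.066, "dz": 0, "rx": 0, "ry": 0, "rz": 0, "hand": -1}, {"dx": 0.0175, "dy": -0.066, "dz": 0, "rx": 0, "ry": 0, "rz": 0, "hand": -1}, {"dx": 0.0175, "dy": -0.066, "dz": 0, "rx": 0, "ry": 0, "rz": 0, "hand": -1}, {"dx": 0.0175, "dy": -0.066, "dz": 0, "rx": 0, "ry": 0, "rz": 0, "hand": -1}, {"dx": 0.0175, "dy": -0.066, "dz": 0, "rx": 0, "ry": 0, "rz": 0, "hand": -1}, {"dx": 0.0175, "dy": -0.066, "dz": 0, "rx": 0, "ry": 0, "rz": 0, "hand": -1}, {"dx": 0.0175, "dy": -0.066, "dz": 0, "rx": 0, "ry": 0, "rz": 0, "hand": -1}]}}

```text
time: 8.15
position: [541.7, -9.1, 80.7]
ee_rot: [-0.0, -0.081, 0.997, -0.0]
contact_force: [0.7, -0.5, -0.7]
grip_width: 0.102
finger_force: 30.0
```

Emit:
{"op": "step_arm", "data": {"targets": [{"dx": 0, "dy": 0, "dz": 0, "rx": 0, "ry": 0, "rz": 0, "hand": -1}, {"dx": 0, "dy": 0, "dz": 0, "rx": 0, "ry": 0, "rz": 0, "hand": -1}, {"dx": 0, "dy": 0, "dz": 0, "rx": 0, "ry": 0, "rz": 0, "hand": -1}]}}

```text
time: 8.4
position: [541.4, -6.9, 80.5]
ee_rot: [-0.0, -0.081, 0.997, 0.0]
contact_force: [-1.2, 1.6, -1.8]
grip_width: 0.106
finger_force: 30.0
```

Good; lower to about 22.

Emit:
{"op": "step_arm", "data": {"targets": [{"dx": 0, "dy": 0, "dz": -0.06, "rx": 0, "ry": 0, "rz": 0, "hand": -1}, {"dx": 0, "dy": 0, "dz": -0.04, "rx": 0, "ry": 0, "rz": 0, "hand": -1}, {"dx": 0, "dy": 0, "dz": -0.01, "rx": 0, "ry": 0, "rz": 0, "hand": -1}, {"dx": 0, "dy": 0, "dz": -0.005, "rx": 0, "ry": 0, "rz": 0, "hand": -1}, {"dx": 0, "dy": 0, "dz": 0, "rx": 0, "ry": 0, "rz": 0, "hand": -1}, {"dx": 0, "dy": 0, "dz": 0, "rx": 0, "ry": 0, "rz": 0, "hand": -1}]}}

```text
time: 8.9
position: [542.2, -6.9, 24.1]
ee_rot: [0.001, -0.082, 0.997, -0.0]
contact_force: [-0.1, -0.2, -0.4]
grip_width: 0.099
finger_force: 30.0
```

Emit:
{"op": "step_arm", "data": {"targets": [{"dx": 0, "dy": 0, "dz": -0.003, "rx": 0, "ry": 0, "rz": 0, "hand": -1}, {"dx": 0, "dy": 0, "dz": 0, "rx": 0, "ry": 0, "rz": 0, "hand": -1}, {"dx": 0, "dy": 0, "dz": 0, "rx": 0, "ry": 0, "rz": 0, "hand": -0.2}, {"dx": 0, "dy": 0, "dz": 0, "rx": 0, "ry": 0, "rz": 0, "hand": -0.2}, {"dx": 0, "dy": 0, "dz": 0, "rx": 0, "ry": 0, "rz": 0, "hand": -0.2}, {"dx": 0, "dy": 0, "dz": 0, "rx": 0, "ry": 0, "rz": 0, "hand": -0.2}, {"dx": 0, "dy": 0, "dz": 0, "rx": 0, "ry": 0, "rz": 0, "hand": -0.2}, {"dx": 0, "dy": 0, "dz": 0.06, "rx": 0, "ry": 0, "rz": 0, "hand": -0.2}, {"dx": 0, "dy": 0, "dz": 0.07, "rx": 0, "ry": 0, "rz": 0, "hand": -0.2}]}}

```text
time: 9.65
position: [540.0, -7.4, 85.6]
ee_rot: [-0.002, -0.081, 0.997, 0.0]
contact_force: [1.5, -0.1, 0.1]
grip_width: 0.402
finger_force: 0.0
```

Emit:
{"op": "step_arm", "data": {"targets": [{"dx": 0.004, "dy": -0.0725, "dz": 0, "rx": 0, "ry": 0, "rz": 0.25, "hand": -0.2}, {"dx": 0.004, "dy": -0.0725, "dz": 0, "rx": 0, "ry": 0, "rz": 0.25, "hand": -0.2}, {"dx": 0.004, "dy": -0.0725, "dz": 0, "rx": 0, "ry": 0, "rz": 0.25, "hand": -0.2}, {"dx": 0.004, "dy": -0.0725, "dz": 0, "rx": 0, "ry": 0, "rz": 0.25, "hand": -0.2}, {"dx": 0.004, "dy": -0.0725, "dz": 0, "rx": 0, "ry": 0, "rz": 0.25, "hand": -0.2}, {"dx": 0.004, "dy": -0.0725, "dz": 0, "rx": 0, "ry": 0, "rz": 0.25, "hand": -0.2}, {"dx": 0.004, "dy": -0.0725, "dz": 0, "rx": 0, "ry": 0, "rz": 0.25, "hand": -0.2}, {"dx": 0.004, "dy": -0.0725, "dz": 0, "rx": 0, "ry": 0, "rz": 0.25, "hand": -0.2}, {"dx": 0.004, "dy": -0.0725, "dz": 0, "rx": 0, "ry": 0, "rz": 0.25, "hand": -0.2}]}}

```text
time: 10.4
position: [559.4, -335.4, 86.7]
ee_rot: [0.0, -0.199, 0.98, 0.0]
contact_force: [0.4, 0.7, 1.0]
grip_width: 0.399
finger_force: 0.0
```

Emit:
{"op": "step_arm", "data": {"targets": [{"dx": 0, "dy": 0, "dz": 0, "rx": 0, "ry": 0, "rz": 0, "hand": -0.2}, {"dx": 0, "dy": 0, "dz": 0, "rx": 0, "ry": 0, "rz": 0, "hand": -0.2}, {"dx": 0, "dy": 0, "dz": 0, "rx": 0, "ry": 0, "rz": 0, "hand": -0.2}]}}

```text
time: 10.65
position: [559.6, -333.0, 86.4]
ee_rot: [-0.0, -0.198, 0.98, 0.0]
contact_force: [0.1, 0.3, 0.6]
grip_width: 0.399
finger_force: 0.0
```

```bash
python3 look.py s12; python3 -c "
from seg import *
for n in('top','side'):
  for r in spans(grab_frame(n),n):print(*r)"
```

```text
261.0 [ 484.  -191.4] -21.5 [37. 55.] 576
133.2 [ 565.6 -365.9] -58.0 [31. 82.] 896
230.4 [530.9  20.6] -70.1 [119.  71.] 1733
125.7 [ 557.9 -335.2] 22.8 [21. 28.] 193
862.2 [474.5 140.7] -72.2 [307. 219.] 8821
```

View pics/s12.png

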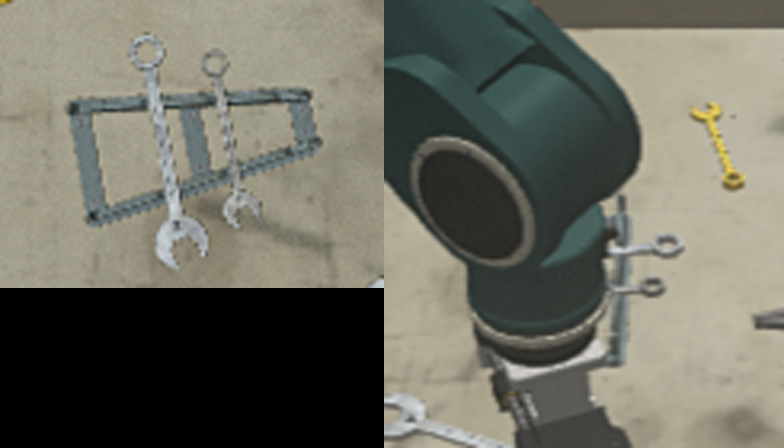

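Emit:
{"op": "step_arm", "data": {"targets": [{"dx": 0.001, "dy": 0, "dz": -0.07, "rx": 0, "ry": 0, "rz": 0, "hand": -0.2}, {"dx": 0, "dy": 0, "dz": -0.06, "rx": 0, "ry": 0, "rz": 0, "hand": -0.2}, {"dx": 0, "dy": 0, "dz": -0.03, "rx": 0, "ry": 0, "rz": 0, "hand": -0.2}, {"dx": 0, "dy": 0, "dz": -0.009, "rx": 0, "ry": 0, "rz": 0, "hand": -0.2}, {"dx": 0, "dy": 0, "dz": 0, "rx": 0, "ry": 0, "rz": 0, "hand": -0.2}, {"dx": 0, "dy": 0, "dz": 0, "rx": 0, "ry": 0, "rz": 0, "hand": -0.2}]}}

```text
time: 11.35
position: [560.6, -333.5, 3.0]
ee_rot: [0.0, -0.198, 0.98, -0.0]
contact_force: [0.9, -0.7, 0.5]
grip_width: 0.401
finger_force: 0.0
```

Emit:
{"op": "step_arm", "data": {"targets": [{"dx": 0, "dy": 0, "dz": -0.003, "rx": 0, "ry": 0, "rz": 0, "hand": -0.2}, {"dx": 0, "dy": 0, "dz": 0, "rx": 0, "ry": 0, "rz": 0, "hand": -0.2}, {"dx": 0, "dy": 0, "dz": 0, "rx": 0, "ry": 0, "rz": 0, "hand": -1}, {"dx": 0, "dy": 0, "dz": 0, "rx": 0, "ry": 0, "rz": 0, "hand": -1}, {"dx": 0, "dy": 0, "dz": 0, "rx": 0, "ry": 0, "rz": 0, "hand": -1}, {"dx": 0, "dy": 0, "dz": 0, "rx": 0, "ry": 0, "rz": 0, "hand": -1}, {"dx": 0, "dy": 0, "dz": 0, "rx": 0, "ry": 0, "rz": 0, "hand": -1}, {"dx": 0, "dy": 0, "dz": 0, "rx": 0, "ry": 0, "rz": 0, "hand": -1}, {"dx": 0, "dy": 0, "dz": 0, "rx": 0, "ry": 0, "rz": 0, "hand": -1}]}}

```text
time: 12.1
position: [560.2, -333.6, 0.7]
ee_rot: [0.0, -0.198, 0.98, -0.0]
contact_force: [-0.6, 0.3, 2.2]
grip_width: 0.07
finger_force: 30.0
```

Emit:
{"op": "step_arm", "data": {"targets": [{"dx": 0, "dy": 0, "dz": 0.08, "rx": 0, "ry": 0, "rz": 0, "hand": -1}, {"dx": 0, "dy": 0, "dz": 0.08, "rx": 0, "ry": 0, "rz": 0, "hand": -1}, {"dx": -0.002, "dy": 0.0667, "dz": 0, "rx": 0, "ry": 0, "rz": -0.28, "hand": -1}, {"dx": -0.002, "dy": 0.0667, "dz": 0, "rx": 0, "ry": 0, "rz": -0.28, "hand": -1}, {"dx": -0.002, "dy": 0.0667, "dz": 0, "rx": 0, "ry": 0, "rz": -0.28, "hand": -1}, {"dx": -0.002, "dy": 0.0667, "dz": 0, "rx": 0, "ry": 0, "rz": -0.28, "hand": -1}, {"dx": -0.002, "dy": 0.0667, "dz": 0, "rx": 0, "ry": 0, "rz": -0.28, "hand": -1}, {"dx": -0.002, "dy": 0.0667, "dz": 0, "rx": 0, "ry": 0, "rz": -0.28, "hand": -1}, {"dx": -0.002, "dy": 0.0667, "dz": 0, "rx": 0, "ry": 0, "rz": -0.28, "hand": -1}, {"dx": -0.002, "dy": 0.0667, "dz": 0, "rx": 0, "ry": 0, "rz": -0.28, "hand": -1}]}}

```text
time: 12.93
position: [551.9, -65.3, 80.8]
ee_rot: [0.0, -0.081, 0.997, -0.0]
contact_force: [-0.2, 0.2, -0.2]
grip_width: 0.075
finger_force: 30.0
```

Emit:
{"op": "step_arm", "data": {"targets": [{"dx": 0, "dy": 0, "dz": 0, "rx": 0, "ry": 0, "rz": 0, "hand": -1}, {"dx": 0, "dy": 0, "dz": 0, "rx": 0, "ry": 0, "rz": 0, "hand": -1}, {"dx": 0, "dy": 0, "dz": 0, "rx": 0, "ry": 0, "rz": 0, "hand": -1}]}}

```text
time: 13.18
position: [552.2, -67.3, 80.8]
ee_rot: [0.0, -0.082, 0.997, -0.0]
contact_force: [-0.1, -1.4, -1.4]
grip_width: 0.073
finger_force: 30.0
```

```bash
python3 look.py p10
```

```text
(no output)
```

View pics/p10.png

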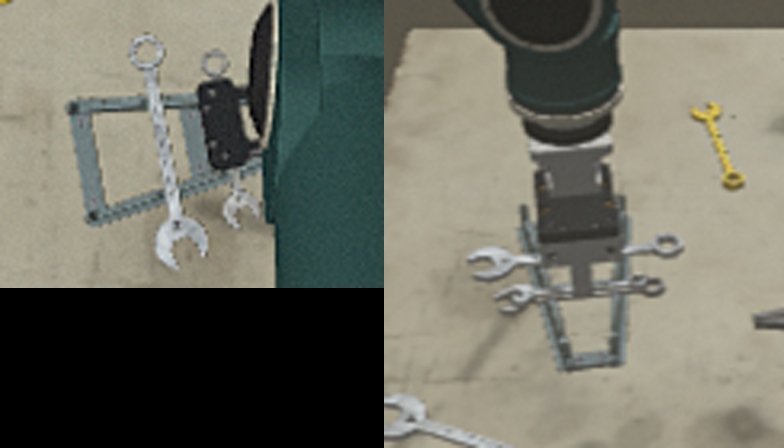

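Emit:
{"op": "step_arm", "data": {"targets": [{"dx": 0, "dy": 0, "dz": -0.06, "rx": 0, "ry": 0, "rz": 0, "hand": -1}, {"dx": 0, "dy": 0, "dz": -0.04, "rx": 0, "ry": 0, "rz": 0, "hand": -1}, {"dx": 0, "dy": 0, "dz": -0.01, "rx": 0, "ry": 0, "rz": 0, "hand": -1}, {"dx": 0, "dy": 0, "dz": -0.005, "rx": 0, "ry": 0, "rz": 0, "hand": -1}, {"dx": 0, "dy": 0, "dz": 0, "rx": 0, "ry": 0, "rz": 0, "hand": -1}, {"dx": 0, "dy": 0, "dz": 0, "rx": 0, "ry": 0, "rz": 0, "hand": -1}]}}

```text
time: 13.78
position: [552.7, -67.2, 24.1]
ee_rot: [0.001, -0.082, 0.997, -0.0]
contact_force: [0.4, 1.4, -0.9]
grip_width: 0.075
finger_force: 30.0
```

Emit:
{"op": "step_arm", "data": {"targets": [{"dx": 0, "dy": 0, "dz": -0.003, "rx": 0, "ry": 0, "rz": 0, "hand": -1}, {"dx": 0, "dy": 0, "dz": 0, "rx": 0, "ry": 0, "rz": 0, "hand": -1}, {"dx": 0, "dy": 0, "dz": 0, "rx": 0, "ry": 0, "rz": 0, "hand": -0.2}, {"dx": 0, "dy": 0, "dz": 0, "rx": 0, "ry": 0, "rz": 0, "hand": -0.2}, {"dx": 0, "dy": 0, "dz": 0, "rx": 0, "ry": 0, "rz": 0, "hand": -0.2}, {"dx": 0, "dy": 0, "dz": 0, "rx": 0, "ry": 0, "rz": 0, "hand": -0.2}, {"dx": 0, "dy": 0, "dz": 0, "rx": 0, "ry": 0, "rz": 0, "hand": -0.2}, {"dx": 0, "dy": 0, "dz": 0.06, "rx": 0, "ry": 0, "rz": 0, "hand": -0.2}, {"dx": 0, "dy": 0, "dz": 0.07, "rx": 0, "ry": 0, "rz": 0, "hand": -0.2}]}}

```text
time: 14.53
position: [550.5, -66.6, 85.6]
ee_rot: [-0.002, -0.082, 0.997, 0.0]
contact_force: [0.4, 0.6, 1.1]
grip_width: 0.401
finger_force: 0.0
```

Emit:
{"op": "step_arm", "data": {"targets": [{"dx": -0.0225, "dy": -0.0415, "dz": 0, "rx": 0, "ry": 0, "rz": -0.855, "hand": -0.2}, {"dx": -0.0225, "dy": -0.0415, "dz": 0, "rx": 0, "ry": 0, "rz": -0.855, "hand": -0.2}, {"dx": -0.0225, "dy": -0.0415, "dz": 0, "rx": 0, "ry": 0, "rz": -0.855, "hand": -0.2}, {"dx": -0.0225, "dy": -0.0415, "dz": 0, "rx": 0, "ry": 0, "rz": -0.855, "hand": -0.2}, {"dx": -0.0225, "dy": -0.0415, "dz": 0, "rx": 0, "ry": 0, "rz": -0.855, "hand": -0.2}, {"dx": -0.0225, "dy": -0.0415, "dz": 0, "rx": 0, "ry": 0, "rz": -0.855, "hand": -0.2}, {"dx": 0, "dy": 0, "dz": 0, "rx": 0, "ry": 0, "rz": 0, "hand": -0.2}, {"dx": 0, "dy": 0, "dz": 0, "rx": 0, "ry": 0, "rz": 0, "hand": -0.2}, {"dx": 0, "dy": 0, "dz": 0, "rx": 0, "ry": 0, "rz": 0, "hand": -0.2}]}}

```text
time: 15.28
position: [485.0, -190.7, 86.7]
ee_rot: [0.0, 0.185, 0.983, 0.0]
contact_force: [0.2, 0.3, 0.2]
grip_width: 0.398
finger_force: 0.0
```

Emit:
{"op": "step_arm", "data": {"targets": [{"dx": -0.001, "dy": -0.001, "dz": -0.07, "rx": 0, "ry": 0, "rz": 0, "hand": -0.2}, {"dx": 0, "dy": 0, "dz": -0.06, "rx": 0, "ry": 0, "rz": 0, "hand": -0.2}, {"dx": 0, "dy": 0, "dz": -0.03, "rx": 0, "ry": 0, "rz": 0, "hand": -0.2}, {"dx": 0, "dy": 0, "dz": -0.009, "rx": 0, "ry": 0, "rz": 0, "hand": -0.2}, {"dx": 0, "dy": 0, "dz": 0, "rx": 0, "ry": 0, "rz": 0, "hand": -0.2}, {"dx": 0, "dy": 0, "dz": 0, "rx": 0, "ry": 0, "rz": 0, "hand": -0.2}]}}

```text
time: 15.78
position: [484.7, -191.0, 2.4]
ee_rot: [0.0, 0.185, 0.983, 0.0]
contact_force: [0.1, -0.9, -0.8]
grip_width: 0.401
finger_force: 0.0
```

Emit:
{"op": "step_arm", "data": {"targets": [{"dx": 0, "dy": 0, "dz": -0.003, "rx": 0, "ry": 0, "rz": 0, "hand": -0.2}, {"dx": 0, "dy": 0, "dz": 0, "rx": 0, "ry": 0, "rz": 0, "hand": -0.2}, {"dx": 0, "dy": 0, "dz": 0, "rx": 0, "ry": 0, "rz": 0, "hand": -1}, {"dx": 0, "dy": 0, "dz": 0, "rx": 0, "ry": 0, "rz": 0, "hand": -1}, {"dx": 0, "dy": 0, "dz": 0, "rx": 0, "ry": 0, "rz": 0, "hand": -1}, {"dx": 0, "dy": 0, "dz": 0, "rx": 0, "ry": 0, "rz": 0, "hand": -1}, {"dx": 0, "dy": 0, "dz": 0, "rx": 0, "ry": 0, "rz": 0, "hand": -1}, {"dx": 0, "dy": 0, "dz": 0, "rx": 0, "ry": 0, "rz": 0, "hand": -1}, {"dx": 0, "dy": 0, "dz": 0, "rx": 0, "ry": 0, "rz": 0, "hand": -1}]}}

```text
time: 16.53
position: [484.3, -191.7, 0.8]
ee_rot: [0.0, 0.185, 0.983, -0.0]
contact_force: [0.6, 1.8, 4.3]
grip_width: 0.174
finger_force: 30.0
```

Emit:
{"op": "step_arm", "data": {"targets": [{"dx": 0, "dy": 0, "dz": 0.08, "rx": 0, "ry": 0, "rz": 0, "hand": -1}, {"dx": 0, "dy": 0, "dz": 0.08, "rx": 0, "ry": 0, "rz": 0, "hand": -1}, {"dx": 0.0085, "dy": 0.0672, "dz": 0, "rx": 0, "ry": 0, "rz": 0.568, "hand": -1}, {"dx": 0.0085, "dy": 0.0672, "dz": 0, "rx": 0, "ry": 0, "rz": 0.568, "hand": -1}, {"dx": 0.0085, "dy": 0.0672, "dz": 0, "rx": 0, "ry": 0, "rz": 0.568, "hand": -1}, {"dx": 0.0085, "dy": 0.0672, "dz": 0, "rx": 0, "ry": 0, "rz": 0.568, "hand": -1}, {"dx": 0.0085, "dy": 0.0672, "dz": 0, "rx": 0, "ry": 0, "rz": 0.568, "hand": -1}, {"dx": 0.0085, "dy": 0.0672, "dz": 0, "rx": 0, "ry": 0, "rz": 0.568, "hand": -1}, {"dx": 0.0085, "dy": 0.0672, "dz": 0, "rx": 0, "ry": 0, "rz": 0.568, "hand": -1}, {"dx": 0.0085, "dy": 0.0672, "dz": 0, "rx": 0, "ry": 0, "rz": 0.568, "hand": -1}]}}

```text
time: 17.37
position: [517.9, 78.6, 80.6]
ee_rot: [-0.0, -0.053, 0.999, -0.0]
contact_force: [0.8, 0.2, -1.5]
grip_width: 0.169
finger_force: 30.0
```

Emit:
{"op": "step_arm", "data": {"targets": [{"dx": 0.0085, "dy": 0.0672, "dz": 0, "rx": 0, "ry": 0, "rz": 0.568, "hand": -1}, {"dx": 0, "dy": 0, "dz": 0, "rx": 0, "ry": 0, "rz": 0, "hand": -1}, {"dx": 0, "dy": 0, "dz": 0, "rx": 0, "ry": 0, "rz": 0, "hand": -1}, {"dx": 0, "dy": 0, "dz": 0, "rx": 0, "ry": 0, "rz": 0, "hand": -1}]}}

```text
time: 17.7
position: [522.1, 109.9, 80.4]
ee_rot: [-0.0, -0.081, 0.997, -0.0]
contact_force: [0.1, -0.4, -1.8]
grip_width: 0.169
finger_force: 30.0
```

```bash
python3 look.py p22
```

```text
(no output)
```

View pics/p22.png

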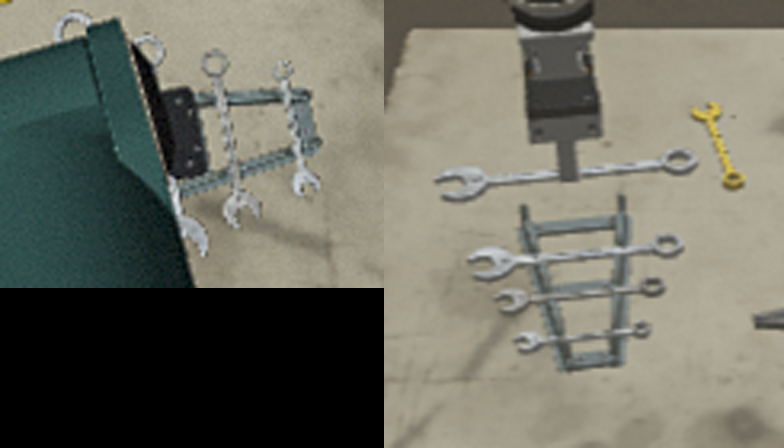

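Emit:
{"op": "step_arm", "data": {"targets": [{"dx": 0, "dy": 0, "dz": -0.06, "rx": 0, "ry": 0, "rz": 0, "hand": -1}, {"dx": 0, "dy": 0, "dz": -0.04, "rx": 0, "ry": 0, "rz": 0, "hand": -1}, {"dx": 0, "dy": 0, "dz": -0.01, "rx": 0, "ry": 0, "rz": 0, "hand": -1}, {"dx": 0, "dy": 0, "dz": -0.005, "rx": 0, "ry": 0, "rz": 0, "hand": -1}, {"dx": 0, "dy": 0, "dz": 0, "rx": 0, "ry": 0, "rz": 0, "hand": -1}, {"dx": 0, "dy": 0, "dz": 0, "rx": 0, "ry": 0, "rz": 0, "hand": -1}]}}

```text
time: 18.3
position: [523.0, 110.4, 24.2]
ee_rot: [0.001, -0.081, 0.997, 0.0]
contact_force: [-0.3, 0.1, -1.4]
grip_width: 0.166
finger_force: 30.0
```

Emit:
{"op": "step_arm", "data": {"targets": [{"dx": 0, "dy": 0, "dz": -0.003, "rx": 0, "ry": 0, "rz": 0, "hand": -1}, {"dx": 0, "dy": 0, "dz": 0, "rx": 0, "ry": 0, "rz": 0, "hand": -1}, {"dx": 0, "dy": 0, "dz": 0, "rx": 0, "ry": 0, "rz": 0, "hand": -0.2}, {"dx": 0, "dy": 0, "dz": 0, "rx": 0, "ry": 0, "rz": 0, "hand": -0.2}, {"dx": 0, "dy": 0, "dz": 0, "rx": 0, "ry": 0, "rz": 0, "hand": -0.2}, {"dx": 0, "dy": 0, "dz": 0, "rx": 0, "ry": 0, "rz": 0, "hand": -0.2}, {"dx": 0, "dy": 0, "dz": 0, "rx": 0, "ry": 0, "rz": 0, "hand": -0.2}, {"dx": 0, "dy": 0, "dz": 0.06, "rx": 0, "ry": 0, "rz": 0, "hand": -0.2}, {"dx": 0, "dy": 0, "dz": 0.07, "rx": 0, "ry": 0, "rz": 0, "hand": -0.2}]}}

```text
time: 19.05
position: [520.8, 110.2, 85.7]
ee_rot: [-0.002, -0.081, 0.997, -0.0]
contact_force: [1.0, 1.0, 0.1]
grip_width: 0.399
finger_force: 0.0
```

Emit:
{"op": "step_arm", "data": {"targets": [{"dx": -0.02, "dy": 0.07, "dz": 0.03, "rx": 0, "ry": 0, "rz": 0, "hand": -0.2}, {"dx": -0.02, "dy": 0.07, "dz": 0.03, "rx": 0, "ry": 0, "rz": 0, "hand": -0.2}, {"dx": -0.02, "dy": 0.07, "dz": 0.03, "rx": 0, "ry": 0, "rz": 0, "hand": -0.2}, {"dx": -0.02, "dy": 0.07, "dz": 0.03, "rx": 0, "ry": 0, "rz": 0, "hand": -0.2}, {"dx": -0.02, "dy": 0.07, "dz": 0.03, "rx": 0, "ry": 0, "rz": 0, "hand": -0.2}, {"dx": -0.02, "dy": 0.07, "dz": 0.03, "rx": 0, "ry": 0, "rz": 0, "hand": -0.2}, {"dx": -0.02, "dy": 0.07, "dz": 0.03, "rx": 0, "ry": 0, "rz": 0, "hand": -0.2}, {"dx": 0, "dy": 0, "dz": 0, "rx": 0, "ry": 0, "rz": 0, "hand": -0.2}, {"dx": 0, "dy": 0, "dz": 0, "rx": 0, "ry": 0, "rz": 0, "hand": -0.2}]}}

```text
time: 19.8
position: [451.5, 357.8, 192.3]
ee_rot: [0.0, -0.083, 0.997, 0.001]
contact_force: [0.4, -0.6, -1.3]
grip_width: 0.4
finger_force: 0.0
```

```bash
python3 look.py fin
```

```text
(no output)
```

View pics/fin.png

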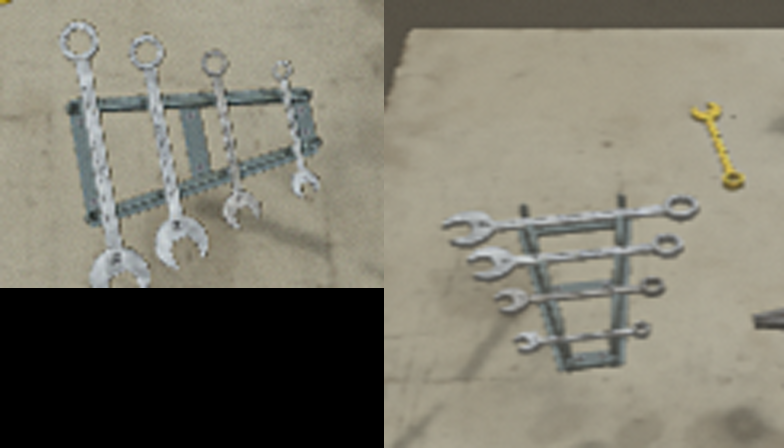

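```bash
python3 - <<'E'
from h import *
t=grab_frame("top");s=grab_frame("side")
K=lambda f:(lambda c:np.array([[c[0],0,f["cx"]],[0,c[0],f["cy"]],[0,0,1]])@np.c_[c[1],c[2]])(cam(f))
T=dict(r22=((79,42),(681,207)),r19=((147,52),(666,244)),r12=((215,63),(652,286)),r10=((283,70),(643,329)),j19=((182,243),(490,263)),j12=((241,209),(511,300)),j10=((306,183),(528,342)))
c=np.array([537,21.86]);th=np.radians(-80.64);y=np.array([np.cos(th),np.sin(th)]);x=np.array([-y[1],y[0]])
for k,(a,b) in T.items():
    a=np.array(a)/3.2+[270,195]-.35;b=(np.array(b)-[384,0])/3.2+[220,120]-.35
    X=cv2.triangulatePoints(K(t),K(s),a.reshape(2,1),b.reshape(2,1));X=(X[:3]/X[3])[:,0];d=X[:2]-c
    print(k,X.round(1),"rack x,y",(d@x).round(1),(d@y).round(1))
E
```

```text
r22 [633.9 128.   24.6] rack x,y 112.9 -89.0
r19 [621.8  64.7  27.2] rack x,y 90.7 -28.5
r12 [610.7   2.   25.8] rack x,y 69.5 31.5
r10 [604.5 -60.3  26.2] rack x,y 53.2 92.0
j19 [448.6  36.7  25.1] rack x,y -84.9 -29.0
j12 [476.7 -17.8  24.6] rack x,y -66.0 29.3
j10 [499.4 -77.5  25.2] rack x,y -53.2 91.9
```

All four sit level at about z = 25 mm, at rack y of about -89, -29, 30 and 92 mm, so I'm handing the job in.

```bash
python3 -c "
from cell import order
print(order.finish_job())"
```

```text
the job is handed in; nothing more can be done
None
```

The four spanners are in the rack in size order from the narrow end. My last camera check put them level and seated at about z = 25 mm, I planned no move near the pliers, box or tape (not re-measured), and the job is handed in, though no verdict was returned.

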